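Unpile the tub-side totes and put the white one in its bay

ROBOT

A 6-joint arm with a two-finger parallel gripper is mounted at the origin on the work surface. World frame = base frame: x ahead of the robot, y to its left, z up, the work surface at z = 0. Lengths are in m, angles in rad, forces in N, time in s.
With the tool pointing down it reaches from about 0.35 to 0.875 m from the base axis. Payload 15.5 kg.
Tool frame: the origin (TCP) lies where the fingers leave the gripper's body, on its centre line; the fingertips stand 73 mm ahead of it and the grasp point (between the pads) lies 54 mm ahead of it; z points along the fingers, y is the direction in which the jaws open and shut (so a half turn about z gives the same grasp; the last joint's range is limited). The gripper opens to 85 mm and grips with 20 to 120 N. Pads are 22 mm wide; open, the fingers measure 114 mm over their backs; the gripper's body (76 mm by 85 mm) begins 54 mm behind the grasp point. The pads swing forward as they close: fully open they stand 13 mm farther back than shut.
Start: joints at [-1.397, 0.494, 1.345, -0, 1.302, -0.096], TCP at [0.167, -0.602, 0.304] pointing down, gripper open.
Joint ranges: [-2.91, 2.91], [-0.82, 2.16], [0.22, 2.67], [-1.22, 4.37], [0.12, 2.79], [-3.08, 3.08]. Speed limits (rad/s): [1.89, 1.89, 2.57, 3.01, 3.01, 3.01].

INTERFACE

Orientations are given as a unit quaternion [x, y, z, w].
In Python, from bench import * gives the robot as it stands.
- The arm moves only by the tool jog_arm, never from a script. Its argument "plan" is one flat list of numbers, 7 for each row, row after row: the turn, a rotation vector about the world's x, y, z in degrees, then the shift along the world's x, y, z in m, then the gripper command: -1 is shut, 1 is fully open, values between are in proportion. A call has exactly 8 rows; each row is the pose to reach, as a shift and turn from the pose measured when the call began; what a row does not reach only later rows make up. A row lasts 1/8 s, in which the tool goes at most 62.5 mm and 10.7 degrees, less where a joint would pass 70% of its speed; a pose out of reach is approached as far as the arm can. A call with a gripper value outside its range is refused whole. The fingers move at their own pace and stop on an object; "force" is the grip in N (left out, the last holds). Time passes only in rows, so rows that repeat a pose let the fingers close, or fill a call up. It gives the time, the measured TCP pose, the force and the opening at its end, in the units of the state.
- get_state(): the state, without advancing time (a new reading comes with each control period).
- snapshot(name): name is "scene" or "top" or "wrist"; returns (picture, depth): 480x640x3 uint8, red, green, blue; 480x640 float32, m along the optical axis (not along the pixel's ray), 0 where there is no reading.
- camera_params(name): a dict with "fx", "fy", "cx", "cy" (pixels), "rvec" (rotation vector, rad) and "tvec" (3), from world to camera coordinates, as OpenCV has them. Camera axes: x right, y down, z forward; pixel columns grow to the right and rows downward; lengths in m; the calibration is good to about 2 mm. The wrist camera is an equidistant fisheye: a pixel r from the principal point sees the ray r / f radians off the axis. A picture is of the moment at which its call begins: read the wrist's pose just before it. camera_params takes no time and is no camera call; for the wrist camera it gives the pose at the moment of the call.
- hand_in(): hands the job in, once; it reports no verdict.
The state is a dict: "clock": time; "q": joint angles; "joint_velocities": joint speeds; "joint_efforts": joint torques, N m; "tcp_pos": TCP position; "ee_rot": TCP orientation; "contact_force": force on the tool from outside, world axes, zero at the start; "torque": the same for the moment, N m; "finger_gap": opening from 0.0 (shut) to 1.0 (fully open).
Only numpy, scipy, OpenCV 4.12 (cv2) and the standard library are available. Lean on these libraries where they do the work, as an engineer would, in place of code of your own. Each camera call takes 0.05 s, during which the arm holds its last target.

TASK

Take the pile apart from the top, one thing at a time: the green brush onto the black drip mat, then the soap dish onto the blue tile, then the blue tote aside onto the cork mat. Then put the white tote from the bottom onto the timber board, and last restack the blue tote on top of the white one. Centre everything and line it up lengthwise with what it stands on, keep all four things upright, set them down gently rather than dropping them, and leave the mallet and the amber bottle where they are.

Things in the scene. Friction and masses are not known exactly. Their poses are not given: they have to be found in the camera images.
- brush_center (a point): Green nylon scrubbing brush block, 44 (x) by 76 (y) by 40 (z) mm, bristles down, stiff; top of the pile at the start. The point is its centre, 20 mm above its underside; z up, y along its length. Take it across its 44 mm width, a few mm above the centre so that the fingertips clear the dish below. About 0.12 kg.
- soap_dish_center (a point): White ceramic soap dish with flat-topped ridges, 60 (x) by 108 (y) by 28 (z) mm; at the start under the brush, on the blue tote. The point is its centre, 14 mm above its underside; z up, y along its length. Its straight long sides are 60 mm apart; grip it there, near its top edge if the fingers cannot go lower. About 0.28 kg.
- blue_tote_center (a point): Small blue plastic tote with closed, flat lid (the lid does not open) and white latches at its ends, 62 (x) by 136 (y) by 46 (z) mm; at the start under the dish, on the white tote. The point is its centre, 23 mm above its underside; z up, y along its length. Grip it across its 62 mm width. About 0.35 kg.
- white_tote_center (a point): Small white plastic tote with closed, flat lid (the lid does not open) and grey latches at its ends, 64 (x) by 168 (y) by 52 (z) mm; bottom of the pile, standing on the steel bench. The point is its centre, 26 mm above its underside; z up, y along its length. Grip it across its 64 mm width. About 0.5 kg. (The much larger white tote at the back of the bench is fixed and not part of the job.)
- drip_mat: Black ribbed rubber drip mat, fixed, 90 (x) by 130 (y) by 5 (z) mm thick, lying on the bench. Origin at the centre of its underside, z up, y along its length. Place of the brush.
- blue_tile: Blue ceramic tile, fixed, 96 (x) by 140 (y) by 8 (z) mm thick, lying on the bench. Origin at the centre of its underside, z up, y along its length. Place of the soap dish.
- cork_mat: Cork mat, fixed, 100 (x) by 170 (y) by 6 (z) mm thick, lying on the bench. Origin at the centre of its underside, z up, y along its length. Where the blue tote is set aside.
- timber_board: Brown timber board, fixed, 100 (x) by 200 (y) by 10 (z) mm thick, lying on the bench. Origin at the centre of its underside, z up, y along its length. Place of the white tote.
- mallet_center (a point): Bystander: black rubber mallet lying on the bench, head 52 by 86 by 52 mm, timber handle 25 mm thick that reaches 235 mm towards its own -x. The point is the centre of the head, 26 mm up.
- amber_bottle_center (a point): Bystander: amber bottle with white cap, 64 mm across, 150 mm tall, standing. The point is on its axis, 75 mm above its underside.
Things that resemble listed ones, but are neither listed nor needed, are in the scene too. Of the things like the cork_mat, leave any that is pink or purple; of the rest the larger one is meant.

How it is judged:
By the outcome, as a careful person would: the job done as asked, in the order asked, and still so for the second after the job is handed in, with the robot touching nothing.
It also fails if it takes over 134 s, if anything falls off the work surface, if the arm or the gripper's body presses on something with over 40 N, if the wrist force passes 120 N, or if a joint passes its speed limit or range.

## Working session

There is one attempt and no reset: what is moved stays moved. The work goes in short steps, Python scripts to look and compute and a tool call to move; the robot and the scene stay as the last step left them, time stands still between calls to the robot, and variables do not carry over. Pictures are saved under pics/ and viewed, and the job is handed in when it is done.

Besides the shell and the picture viewer there is one more tool, called after "Request:" as name(argument=value, ...), one argument or row to a line, values as JSON. jog_arm: Moves the arm, as the interface text tells. Its arguments: {"type":"object","properties":{"plan":{"type":"array"},"force":{"type":"number"}},"required":["plan"]}

```bash
ls; mkdir -p pics
cat > h.py <<'E'
from bench import *
import numpy as np, cv2
def save(n,im): cv2.imwrite(f'pics/{n}.png',cv2.cvtColor(im,cv2.COLOR_RGB2BGR))
def RT(n):
    p=camera_params(n); R=cv2.Rodrigues(np.array(p['rvec'],float))[0]; return p,R,np.array(p['tvec'],float).ravel()
def rays(n,uv,cam=None):
    p,R,t=cam or RT(n); uv=np.atleast_2d(uv).astype(float)
    x=(uv[:,0]-p['cx'])/p['fx']; y=(uv[:,1]-p['cy'])/p['fy']
    if n=='wrist':
        r=np.hypot(x,y)+1e-12; d=np.c_[np.sin(r)*x/r,np.sin(r)*y/r,np.cos(r)]
    else: d=np.c_[x,y,np.ones(len(x))]
    return -R.T@t, d@R
def plane(n,uv,z,cam=None):
    c,d=rays(n,uv,cam); s=(z-c[2])/d[:,2]; return c+d*s[:,None]
def cloud(n,dep,cam=None):
    p,R,t=cam or RT(n); v,u=np.mgrid[:480,:640]
    c,d=rays(n,np.c_[u.ravel(),v.ravel()],(p,R,t)); dc=d@R.T
    P=c+d*(dep.ravel()/dc[:,2])[:,None]; P[dep.ravel()==0]=np.nan
    return P.reshape(480,640,3)
E
python3 - <<'E'
from h import *
s=get_state(); print(s)
for n in ('scene','top','wrist'):
    cam=RT(n); im,d=snapshot(n); save(n+'0',im); np.savez(f'pics/{n}0.npz',im=im,d=d); print(n,cam, (d>0).mean())
E
```

```text
pics
{'clock': 0.0, 'q': array([-1.39655281e+00,  4.94202414e-01,  1.34615687e+00,  1.36604103e-05,
        1.30248735e+00, -9.55123959e-02]), 'joint_velocities': array([-1.67148036e-04,  1.38587696e-03,  3.55329498e-05,  1.00740912e-03,
        1.94421212e-04, -2.13586718e-03]), 'joint_efforts': array([-2.53455000e-03, -8.82176185e+01, -3.83892238e+01, -2.35674888e-04,
        9.68955777e-03, -6.19444131e-05]), 'tcp_pos': array([ 0.16651044, -0.60212141,  0.30327952]), 'ee_rot': array([ 9.90917799e-01,  1.34467551e-01, -1.80959947e-05, -6.26767034e-04]), 'contact_force': array([-0.11088534,  0.28171175,  0.58875352]), 'torque': array([ 0.05306833,  0.02279053, -0.04816865]), 'finger_gap': 1.0026592068693667}
scene ({'fx': 506.66935223897474, 'fy': 506.66935223897474, 'cx': 315.96349698786827, 'cy': 227.55314504274264, 'rvec': array([ 2.08245157,  1.48072488, -0.53371196]), 'tvec': array([-0.17920989, -0.28298636,  2.02598628])}, array([[ 0.32295742,  0.9462718 , -0.01637622],
       [ 0.73911687, -0.26298832, -0.62011563],
       [-0.59110469,  0.188167  , -0.78433949]]), array([-0.
[... 210 characters left out ...]
5]), 'tvec': array([0.00488873, 0.49428895, 1.59732997])}, array([[-0.0072713 , -0.99972118,  0.02246549],
       [-0.98342126,  0.0030784 , -0.18130951],
       [ 0.1811898 , -0.02341139, -0.98316945]]), array([0.00488873, 0.49428895, 1.59732997])) 0.9960546875
wrist ({'fx': 371.64829954431775, 'fy': 371.64829954431775, 'cx': 323.01008766686175, 'cy': 238.88617621522744, 'rvec': array([-2.3283506 ,  1.77245974,  0.23448264]), 'tvec': array([-0.62325688, -0.03298462,  0.37845807])}, array([[ 0.26598337, -0.96397579, -0.00187553],
       [-0.93130233, -0.25746929,  0.25765391],
       [-0.24885502, -0.06678497, -0.96623545]]), array([-0.62325688, -0.03298462,  0.37845807])) 0.9763639322916666
```

View pics/top0.png

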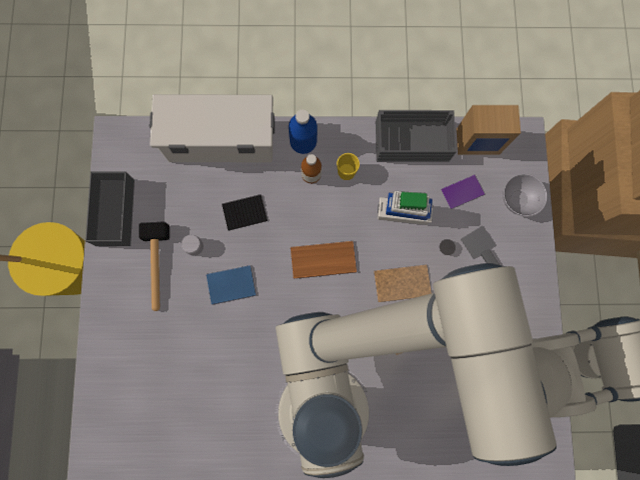

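View pics/scene0.png

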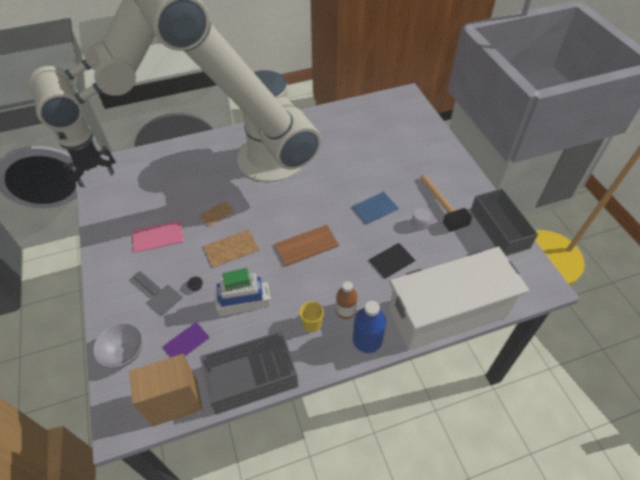

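View pics/wrist0.png

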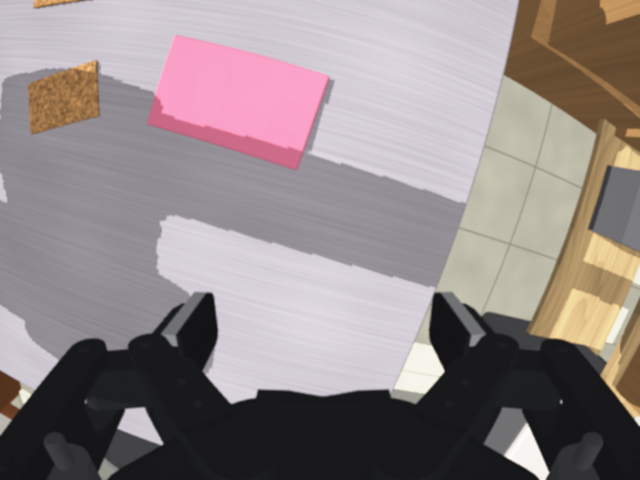

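Top view: brush green at (413,200) on top of the pile, drip mat (244,212), blue tile (231,285), board (324,259), mallet (155,232), amber bottle (311,168). Cork-like candidates: the large cork mat (402,282), a small cork piece (scene 217,213), a pink mat (scene 158,236) and a purple one (463,191). The large cork one is meant, as it is neither pink nor purple and is larger than the other.

Run:
```python
from h import *
out=[]
masks={'mat':('gray',None),}
def go(n,specs):
    z=np.load(f'pics/{n}0.npz'); im=z['im']; P=cloud(n,z['d']); hsv=cv2.cvtColor(im,cv2.COLOR_RGB2HSV)
    for name,(box,lo,hi,zt) in specs.items():
        m=cv2.inRange(hsv,np.array(lo),np.array(hi)); b=np.zeros_like(m); x0,y0,x1,y1=box; b[y0:y1,x0:x1]=255; m&=b
        c=max(cv2.findContours(m,cv2.RETR_EXTERNAL,cv2.CHAIN_APPROX_NONE)[0],key=cv2.contourArea)
        mm=cv2.drawContours(np.zeros_like(m),[c],-1,255,-1)>0
        W=plane(n,c[:,0,:],zt)
        (cx,cy),(w,h),a=cv2.minAreaRect((W[:,:2]*1000).astype(np.float32))
        if w>h: a+=90   # long axis direction
        ang=(a+90)%180 
        print(n,name,'ctr',round(cx),round(cy),'size',round(w),round(h),'longaxis deg',round(ang,1),'zmed',np.nanmedian(P[mm][:,2]).round(4),'px',cv2.boundingRect(c))
G=([45,100,50],[80,255,255])
go('top',{'brush':((370,170,450,230),*G,.19),'board':((280,230,370,290),[5,100,60],[20,255,255],.01),
'cork':((365,255,445,310),[5,60,90],[22,255,255],.006),'tile':((200,255,265,310),[95,90,40],[125,255,255],.008),
'mat':((215,190,275,235),[0,0,0],[180,255,60],.005),'bottle':((295,150,330,190),[0,120,30],[15,255,255],.1),'mallet':((130,215,180,245),[0,0,0],[180,255,60],.052)})
go('scene',{'brush':((210,260,260,300),*G,.19),'board':((270,220,345,270),[0,90,40],[22,255,255],.01),
'cork':((200,228,262,268),[3,60,60],[25,255,255],.006),'tile':((345,185,405,225),[95,80,40],[125,255,255],.008),
'mat':((360,235,420,280),[0,0,0],[180,255,70],.005)})
for n,b in (('top',(350,160,480,310)),('scene',(120,190,290,320))):
    x0,y0,x1,y1=b; save('crop_'+n,cv2.resize(np.load(f'pics/{n}0.npz')['im'][y0:y1,x0:x1],None,fx=4,fy=4,interpolation=cv2.INTER_CUBIC))
```

```text
top brush ctr 605 -257 size 75 48 longaxis deg 86.5 zmed 0.1663 px (400, 192, 27, 18)
top board ctr 464 -1 size 100 199 longaxis deg 95.6 zmed 0.0114 px (291, 241, 66, 37)
top cork ctr 389 -250 size 100 171 longaxis deg 96.8 zmed 0.0071 px (374, 265, 58, 37)
top tile ctr 386 287 size 94 137 longaxis deg 101.3 zmed 0.0096 px (207, 266, 49, 38)
top mat ctr 619 250 size 90 128 longaxis deg 104.3 zmed 0.0067 px (222, 195, 46, 35)
top bottle ctr 737 37 size 58 59 longaxis deg 90.0 zmed 0.1042 px (301, 158, 20, 19)
top mallet ctr 547 520 size 94 57 longaxis deg 89.9 zmed 0.0519 px (139, 222, 31, 19)
scene brush ctr 639 -268 size 67 46 longaxis deg 85.8 zmed 0.1662 px (224, 269, 24, 17)
scene board ctr 468 -6 size 98 196 longaxis deg 95.5 zmed 0.0105 px (276, 226, 62, 39)
scene cork ctr 390 -254 size 101 169 longaxis deg 96.3 zmed 0.0065 px (204, 230, 54, 37)
scene tile ctr 390 283 size 91 135 longaxis deg 101.5 zmed 0.0084 px (354, 193, 43, 30)
scene mat ctr 621 245 size 85 125 longaxis deg 104.2 zmed 0.0058 px (370, 244, 44, 33)
```

View pics/crop_top.png

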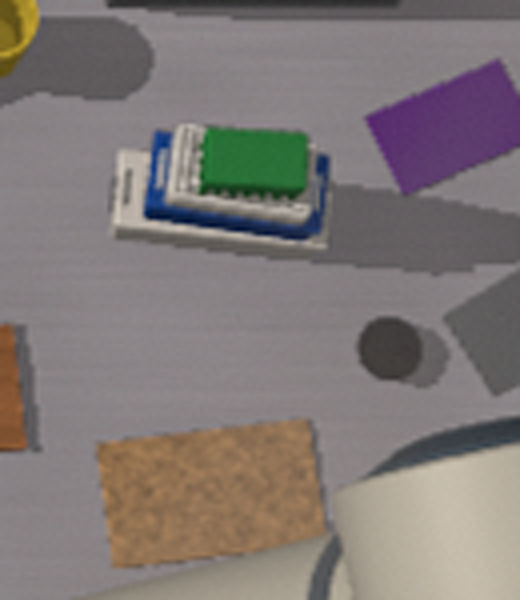

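View pics/crop_scene.png

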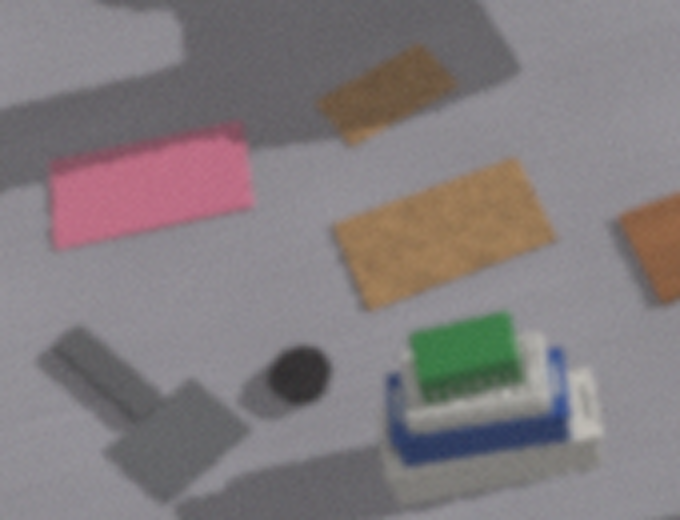

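Confirmed in the enlarged crops: the large cork mat is at crop_top (210,490), and the pile layers are slightly twisted and offset from one another. Next come coarse layer poses and the wrist camera mount.

Run:
```python
from h import *
from scipy.spatial.transform import Rotation as Ro
z=np.load('pics/top0.npz'); P=cloud('top',z['d'])
for nm,z0,z1 in (('brush',.155,.18),('dish',.118,.132),('blue',.09,.104),('white',.045,.058)):
    m=(P[...,2]>z0)&(P[...,2]<z1)&(abs(P[...,0]-.61)<.12)&(abs(P[...,1]+.26)<.15)
    Q=P[m][:,:2]*1000
    print(nm,len(Q),cv2.minAreaRect(Q.astype(np.float32)),np.median(P[m][:,2]))
s=get_state(); p,R,t=RT('wrist'); T=Ro.from_quat(s['ee_rot']).as_matrix()
print('cam in tool',T.T@(-R.T@t-s['tcp_pos'])); print('cam axes in tool',(T.T@R.T).round(3))
print('tool y',T[:,1])
```

```text
brush 391 ((617.0380249023438, -264.5615539550781), (76.09293365478516, 47.25730514526367), 86.37954711914062) 0.16668005084234605
dish 284 ((616.9102172851562, -262.5392761230469), (107.19579315185547, 60.84795379638672), 79.92868041992188) 0.12521409582583887
blue 212 ((616.0546264648438, -263.78143310546875), (137.044189453125, 62.99782180786133), 82.57875061035156) 0.09821931275107076
white 257 ((612.0694580078125, -259.37640380859375), (168.45835876464844, 65.3529281616211), 80.9081802368164) 0.052542300665210595
cam in tool [ 0.06526954 -0.00085154 -0.06962427]
cam axes in tool [[-0.001 -0.966 -0.258]
 [ 1.    -0.    -0.001]
 [ 0.001 -0.258  0.966]]
tool y [ 2.66517479e-01 -9.63829690e-01 -8.72745750e-04]
```

Request:
jog_arm(
  plan=[6,0,0,0.04,0.03,0.02,1,0,0,16,0.09,0.07,0.04,1,0,0,26,0.14,0.11,0.06,1,0,0,36,0.19,0.15,0.08,1,0,0,46,0.24,0.19,0.09,1,0,0,56,0.29,0.22,0.09,1,0,0,64,0.34,0.26,0.09,1,0,0,71,0.39,0.3,0.09,1],
)

```text
clock: 1.15
tcp_pos: [0.5467, -0.3097, 0.3934]
ee_rot: [0.727, 0.687, -0.0, -0.0]
contact_force: [0.8, -0.6, 0.7]
finger_gap: 1.001
```

Request:
jog_arm(
  plan=[0,0,0,0.03,0.02,-0.005,1,0,0,0,0.055,0.035,-0.01,1,0,0,0,0.07,0.045,-0.013,1,0,0,0,0.07,0.045,-0.013,1,0,0,0,0.07,0.045,-0.013,1,0,0,0,0.07,0.045,-0.013,1,0,0,0,0.07,0.045,-0.013,1,0,0,0,0.07,0.045,-0.013,1],
)

```text
clock: 2.15
tcp_pos: [0.6165, -0.2649, 0.3805]
ee_rot: [0.727, 0.687, -0.0, -0.0]
contact_force: [0.0, -0.4, 0.4]
finger_gap: 0.998
```

```bash
cat >> h.py <<'E'
from scipy.spatial.transform import Rotation as Ro
def st(label=True):
    s=get_state(); T=Ro.from_quat(s['ee_rot']).as_matrix()
    ty=np.degrees(np.arctan2(T[1,1],T[0,1]))
    if label: print('t',round(s['clock'],2),'tcp',s['tcp_pos'].round(4),'tooly',round(ty,2),'zaxis',T[:,2].round(4),'F',s['contact_force'].round(1),'gap',round(s['finger_gap'],3))
    return s,T,ty
def wshot(name):
    cam=RT('wrist'); im,d=snapshot('wrist'); save(name,im); np.savez(f'pics/{name}.npz',im=im,d=d,R=cam[1],t=cam[2]); return cam,im,d
def rect(Q,min_n=20):
    (cx,cy),(w,h),a=cv2.minAreaRect((Q[:,:2]*1000).astype(np.float32))
    if w>h: L,S,ang=w,h,a
    else: L,S,ang=h,w,a+90
    return cx,cy,L,S,ang%180
def layer(P,z0,z1,box):
    m=(P[...,2]>z0)&(P[...,2]<z1)&(P[...,0]>box[0])&(P[...,0]<box[1])&(P[...,1]>box[2])&(P[...,1]<box[3])
    return m
def biggest(m):
    m=m.astype(np.uint8); n,l,s,_=cv2.connectedComponentsWithStats(m); k=1+np.argmax(s[1:,4]); return l==k
E
python3 - <<'E'
from h import *
s,T,ty=st(); cam,im,d=wshot('w1'); P=cloud('wrist',d,cam)
for nm,z0,z1 in (('brush',.155,.18),('dish',.115,.135),('blue',.09,.104),('white',.045,.058)):
    m=biggest(layer(P,z0,z1,(.5,.73,-.4,-.14))); print(nm,m.sum(),np.round(rect(P[m]),1),np.median(P[m][:,2]).round(4))
E
```

```text
t 2.15 tcp [ 0.6165 -0.2649  0.3805] tooly -3.27 zaxis [-9.e-04  1.e-04 -1.e+00] F [ 0.  -0.4  0.4] gap 0.998
brush 5061 [ 615.9 -264.3   75.1   44.    86.4] 0.1654
dish 2447 [ 617.  -262.2  107.2   60.8   80.4] 0.1248
blue 934 [ 624.9 -204.1   61.9   17.4  174. ] 0.0975
white 1066 [ 621.1 -203.6   65.5   55.1  176.6] 0.0516
```

View pics/w1.png

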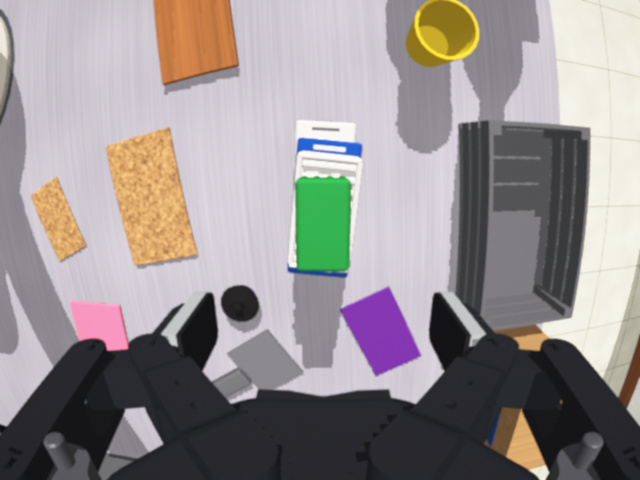

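Request:
jog_arm(
  plan=[0,0,-0.3,-0.0006,0.0006,-0.05,0.6,0,0,-0.3,-0.0006,0.0006,-0.105,0.6,0,0,-0.3,-0.0006,0.0006,-0.15,0.6,0,0,-0.3,-0.0006,0.0006,-0.17,0.6,0,0,-0.3,-0.0006,0.0006,-0.1765,0.6,0,0,-0.3,-0.0006,0.0006,-0.1765,0.6,0,0,-0.3,-0.0006,0.0006,-0.1765,-1,0,0,-0.3,-0.0006,0.0006,-0.1765,-1],
  force=35,
)

```text
clock: 3.2
tcp_pos: [0.6164, -0.2645, 0.2053]
ee_rot: [0.729, 0.685, -0.0, 0.001]
contact_force: [-1.0, 0.4, 5.9]
finger_gap: 0.51
```

Run:
```python
from h import *
st(); wshot('w2')
```

```text
t 3.2 tcp [ 0.6164 -0.2645  0.2053] tooly -3.56 zaxis [ 8.e-04 -9.e-04 -1.e+00] F [-1.   0.4  5.9] gap 0.51
```

View pics/w2.png

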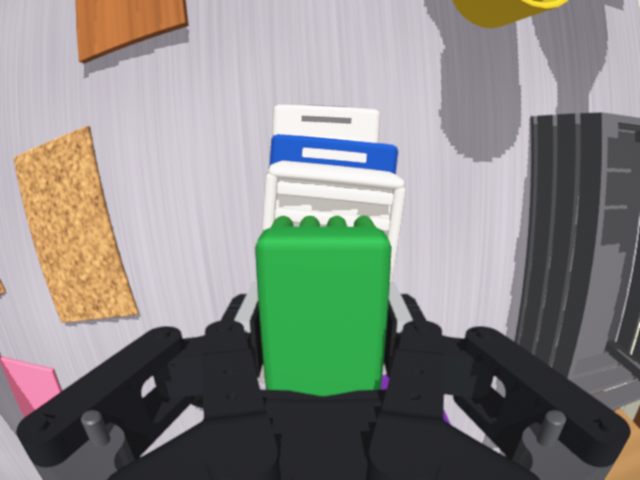

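Request:
jog_arm(
  plan=[0,0,0,0,0,0.008,-1,0,0,0,0,0,0.035,-1,0,0,0,0,0.01,0.08,-1,0,0,4,0,0.05,0.12,-1,0,0,8,0,0.105,0.14,-1,0,0,12,0,0.16,0.14,-1,0,0,16,0,0.215,0.14,-1,0,0,18,0,0.265,0.14,-1],
)

```text
clock: 4.25
tcp_pos: [0.6161, 0.0025, 0.3462]
ee_rot: [0.612, 0.791, 0.0, 0.001]
contact_force: [0.5, -0.2, -1.1]
finger_gap: 0.508
```

Request:
jog_arm(
  plan=[0,0,0,0,0.04,0,-1,0,0,0,0,0.08,0,-1,0,0,0,0,0.11,0,-1,0,0,0,0,0.12,0,-1,0,0,0,0,0.12,0,-1,0,0,0,0,0.12,0,-1,0,0,0,0,0.12,0,-1,0,0,0,0,0.12,0,-1],
)

```text
clock: 5.25
tcp_pos: [0.6161, 0.1218, 0.3462]
ee_rot: [0.612, 0.791, 0.0, 0.001]
contact_force: [-0.5, -0.2, -1.7]
finger_gap: 0.508
```

Run:
```python
from h import *
st(); cam,im,d=wshot('w3'); P=cloud('wrist',d,cam); hsv=cv2.cvtColor(im,cv2.COLOR_RGB2HSV)
m=biggest((hsv[...,2]<75)&layer(P,-.005,.012,(.5,.75,.15,.36)))
print('mat',m.sum(),np.round(rect(P[m]),1),np.median(P[m][:,2]))
# brush top
m=biggest((hsv[...,0]>45)&(hsv[...,0]<80)&(hsv[...,1]>100)&(P[...,2]>.2)); print('brush',np.round(rect(P[m]),1),np.median(P[m][:,2]))
```

```text
t 5.25 tcp [0.6161 0.1218 0.3462] tooly 14.51 zaxis [ 2.e-03 -7.e-04 -1.e+00] F [-0.5 -0.2 -1.7] gap 0.508
mat 8964 [618.7 249.3 128.5  88.4 104.3] 0.004844357504006774
brush [614.3 129.1  60.9  44.6 103.9] 0.30636419447434227
```

View pics/w3.png

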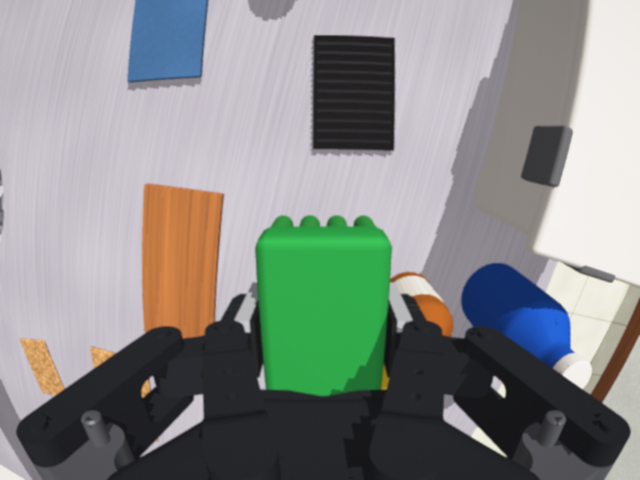

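Request:
jog_arm(
  plan=[0,0,-0.2,0.0026,0.04,0,-1,0,0,-0.2,0.0026,0.085,-0.02,-1,0,0,-0.2,0.0026,0.115,-0.065,-1,0,0,-0.2,0.0026,0.1275,-0.12,-1,0,0,-0.2,0.0026,0.1275,-0.17,-1,0,0,-0.2,0.0026,0.1275,-0.21,-1,0,0,-0.2,0.0026,0.1275,-0.235,-1,0,0,-0.2,0.0026,0.1275,-0.242,-1],
)

```text
clock: 6.3
tcp_pos: [0.6181, 0.2491, 0.1027]
ee_rot: [0.614, 0.79, -0.001, 0.0]
contact_force: [0.3, 0.1, -1.5]
finger_gap: 0.512
```

Run:
```python
from h import *
st()
```

```text
t 6.3 tcp [0.6181 0.2491 0.1027] tooly 14.31 zaxis [-4.0e-04 -1.4e-03 -1.0e+00] F [ 0.3  0.1 -1.5] gap 0.512
```

Request:
jog_arm(
  plan=[0,0,0,0.0004,0,-0.005,-1,0,0,0,0.0004,0,-0.01,-1,0,0,0,0.0004,0,-0.014,-1,0,0,0,0.0004,0,-0.0165,-1,0,0,0,0.0004,0,-0.0175,-1,0,0,0,0.0004,0,-0.018,-1,0,0,0,0.0004,0,-0.018,-1,0,0,0,0.0004,0,-0.018,-1],
)

```text
clock: 7.3
tcp_pos: [0.6186, 0.2492, 0.0847]
ee_rot: [0.613, 0.79, -0.001, 0.0]
contact_force: [-0.6, -0.3, -1.2]
finger_gap: 0.508
```

Request:
jog_arm(
  plan=[0,0,0,0,0,-0.0004,-1,0,0,0,0,0,-0.0008,-1,0,0,0,0,0,-0.0012,-1,0,0,0,0,0,-0.0016,-1,0,0,0,0,0,-0.0016,-1,0,0,0,0,0,-0.0016,-1,0,0,0,0,0,-0.0016,-1,0,0,0,0,0,-0.0016,-1],
)

```text
clock: 8.3
tcp_pos: [0.6186, 0.2491, 0.0843]
ee_rot: [0.613, 0.79, -0.0, 0.001]
contact_force: [-6.4, -1.7, 15.8]
finger_gap: 0.513
```

Request:
jog_arm(
  plan=[0,0,0,0,0,0,0.55,0,0,0,0,0,0,0.65,0,0,0,0,0,0,0.8,0,0,0,0,0,0,0.9,0,0,0,0,0,0.02,0.9,0,0,0,0,0,0.06,0.9,0,0,0,0,-0.03,0.12,0.9,0,0,0,0,-0.08,0.18,0.9],
)

```text
clock: 9.3
tcp_pos: [0.6186, 0.1818, 0.2521]
ee_rot: [0.613, 0.79, 0.0, 0.001]
contact_force: [1.3, -0.1, -0.9]
finger_gap: 0.948
```

Run:
```python
from h import *
st(); cam,im,d=wshot('w4'); P=cloud('wrist',d,cam); hsv=cv2.cvtColor(im,cv2.COLOR_RGB2HSV)
m=biggest((hsv[...,2]<75)&layer(P,-.005,.012,(.5,.75,.15,.36)))
print('mat',m.sum(),np.round(rect(P[m]),1),np.median(P[m][:,2]))
m=biggest((hsv[...,0]>45)&(hsv[...,0]<80)&(hsv[...,1]>100)&(P[...,2]>.038)); print('brush',np.round(rect(P[m]),1),np.median(P[m][:,2]))
```

```text
t 9.3 tcp [0.6186 0.1818 0.2521] tooly 14.4 zaxis [ 2.4e-03 -7.0e-04 -1.0e+00] F [ 1.3 -0.1 -0.9] gap 0.948
mat 9368 [618.9 249.  129.1  88.6 104.2] 0.0047787329709198245
brush [619.3 248.8  75.8  44.  104.3] 0.044509672984188176
```

View pics/w4.png

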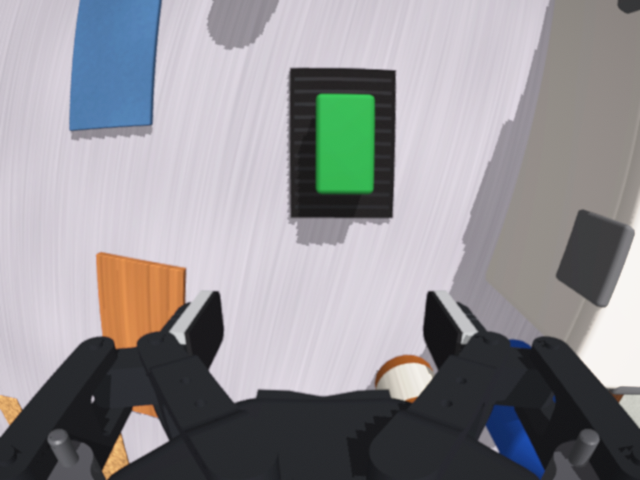

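Brush (345,143) stands centred on the mat: under 1 mm off, 0.1°. Back to the pile for the dish.

Request:
jog_arm(
  plan=[0,0,-2,0,-0.03,0.03,1,0,0,-5,0,-0.085,0.06,1,0,0,-8,0,-0.145,0.09,1,0,0,-12,0,-0.205,0.1,1,0,0,-16,0,-0.265,0.1,1,0,0,-20,0,-0.325,0.1,1,0,0,-23,0,-0.385,0.1,1,0,0,-24.2,-0.002,-0.444,0.1,1],
)

```text
clock: 10.35
tcp_pos: [0.6181, -0.2684, 0.36]
ee_rot: [0.766, 0.643, 0.002, 0.005]
contact_force: [0.6, -0.6, -0.7]
finger_gap: 1.003
```

Request:
jog_arm(
  plan=[0,0,0,0,0,0,1,0,0,0,0,0,0,1,0,0,0,0,0,0,1,0,0,0,0,0,0,1,0,0,0,0,0,0,1,0,0,0,0,0,0,1,0,0,0,0,0,0,1,0,0,0,0,0,0,1],
)

```text
clock: 11.35
tcp_pos: [0.6181, -0.2684, 0.36]
ee_rot: [0.766, 0.643, 0.002, 0.005]
contact_force: [-0.4, -0.5, 0.7]
finger_gap: 1.0
```

Run:
```python
from h import *
s,T,ty=st(); cam,im,d=wshot('w5'); P=cloud('wrist',d,cam)
for nm,z0,z1 in (('dish',.115,.135),('blue',.09,.104),('white',.045,.058)):
    m=biggest(layer(P,z0,z1,(.5,.73,-.4,-.14))); print(nm,m.sum(),np.round(rect(P[m]),1),np.median(P[m][:,2]).round(4))
```

```text
t 11.35 tcp [ 0.6181 -0.2684  0.36  ] tooly -10.01 zaxis [ 0.0096 -0.0056 -0.9999] F [-0.4 -0.5  0.7] gap 1.0
dish 8560 [ 616.7 -262.4  107.9   59.8   80.9] 0.1245
blue 1015 [ 624.8 -203.9   62.2   16.6  173.2] 0.0975
white 1114 [ 622.4 -188.7   65.7   26.3  176.7] 0.0515
```

View pics/w5.png

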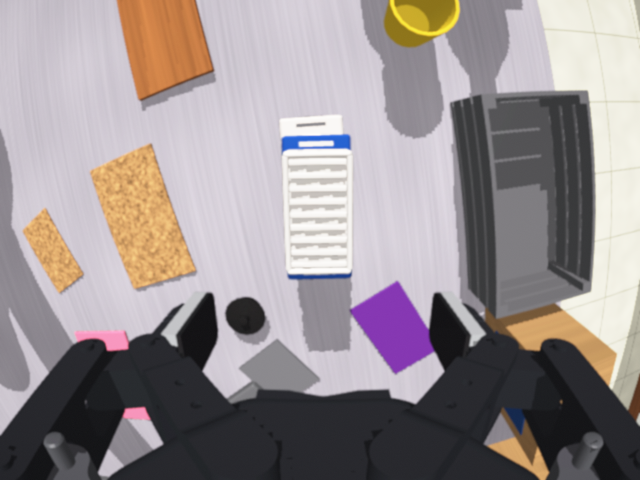

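Request:
jog_arm(
  plan=[0.3,0.55,0.6,-0.0014,0.006,-0.04,0.95,0.3,0.55,0.6,-0.0014,0.006,-0.095,0.95,0.3,0.55,0.6,-0.0014,0.006,-0.145,0.95,0.3,0.55,0.6,-0.0014,0.006,-0.175,0.95,0.3,0.55,0.6,-0.0014,0.006,-0.186,0.95,0.3,0.55,0.6,-0.0014,0.006,-0.188,0.95,0.3,0.55,0.6,-0.0014,0.006,-0.188,0.95,0.3,0.55,0.6,-0.0014,0.006,-0.188,0.95],
  force=50,
)

```text
clock: 12.4
tcp_pos: [0.6172, -0.2627, 0.1733]
ee_rot: [0.763, 0.647, 0.0, 0.001]
contact_force: [-0.7, 0.7, 0.4]
finger_gap: 0.975
```

Request:
jog_arm(
  plan=[0,0,0,0,0,0,0.75,0,0,0,0,0,0,0.5,0,0,0,0,0,0,0,0,0,0,0,0,0,-1,0,0,0,0,0,0,-1,0,0,0,0,0,0,-1,0,0,0,0,0,0,-1,0,0,0,0,0,0,-1],
)

```text
clock: 13.4
tcp_pos: [0.6172, -0.2627, 0.1739]
ee_rot: [0.763, 0.647, 0.0, 0.001]
contact_force: [-3.2, 1.2, 7.5]
finger_gap: 0.692
```

Run:
```python
from h import *
st(); wshot('w6')
```

```text
t 13.4 tcp [ 0.6172 -0.2627  0.1739] tooly -9.41 zaxis [ 0.0019 -0.0014 -1.    ] F [-3.2  1.2  7.5] gap 0.692
```

View pics/w6.png

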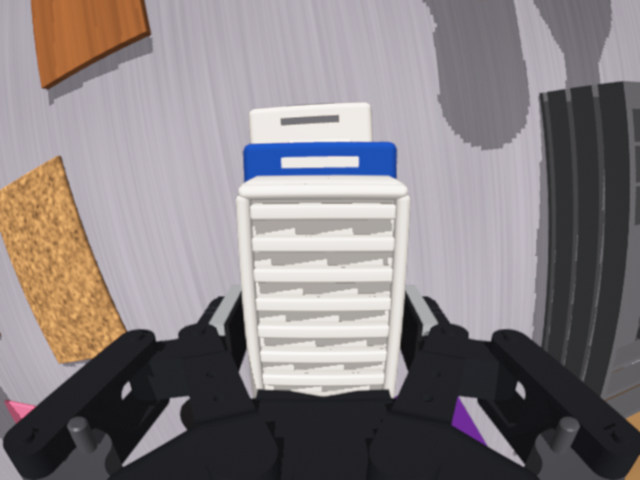

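Request:
jog_arm(
  plan=[0,0,0,0,0,0.008,-1,0,0,0,0,0,0.035,-1,0,0,0,0,0.01,0.08,-1,0,0,3,-0.015,0.04,0.115,-1,0,0,7,-0.04,0.085,0.14,-1,0,0,11,-0.067,0.135,0.145,-1,0,0,15,-0.094,0.185,0.145,-1,0,0,18,-0.121,0.235,0.145,-1],
)

```text
clock: 14.45
tcp_pos: [0.495, -0.0263, 0.3193]
ee_rot: [0.651, 0.759, 0.001, 0.001]
contact_force: [0.0, 1.0, -2.8]
finger_gap: 0.685
```

Request:
jog_arm(
  plan=[0,0,0.8,-0.027,0.05,0,-1,0,0,1.5,-0.054,0.1,0,-1,0,0,2.2,-0.08,0.145,0,-1,0,0,2.5,-0.095,0.165,0,-1,0,0,2.8,-0.101,0.175,0,-1,0,0,2.8,-0.101,0.175,0,-1,0,0,2.8,-0.101,0.175,0,-1,0,0,2.8,-0.101,0.175,0,-1],
)

```text
clock: 15.45
tcp_pos: [0.3945, 0.1481, 0.3193]
ee_rot: [0.633, 0.774, 0.001, 0.001]
contact_force: [0.3, 0.2, -3.7]
finger_gap: 0.69
```

Run:
```python
from h import *
st(); cam,im,d=wshot('w7'); P=cloud('wrist',d,cam); hsv=cv2.cvtColor(im,cv2.COLOR_RGB2HSV)
m=biggest((hsv[...,0]>95)&(hsv[...,0]<125)&(hsv[...,1]>90)&layer(P,-.005,.016,(.28,.5,.17,.4)))
print('tile',m.sum(),np.round(rect(P[m]),1),np.median(P[m][:,2]))
z=get_state()['tcp_pos']
m=biggest(layer(P,z[2]-.055,z[2]-.035,(z[0]-.1,z[0]+.1,z[1]-.1,z[1]+.1))&(hsv[...,2]>110)); print('dish',np.round(rect(P[m]),1),np.median(P[m][:,2]))
```

```text
t 15.45 tcp [0.3945 0.1481 0.3193] tooly 11.42 zaxis [ 2.9e-03 -6.0e-04 -1.0e+00] F [ 0.3  0.2 -3.7] gap 0.69
tile 11808 [385.8 287.3 138.7  94.8 101.5] 0.007722383613652906
dish [392.9 158.1  85.5  59.8 101.4] 0.27004471386205486
```

View pics/w7.png

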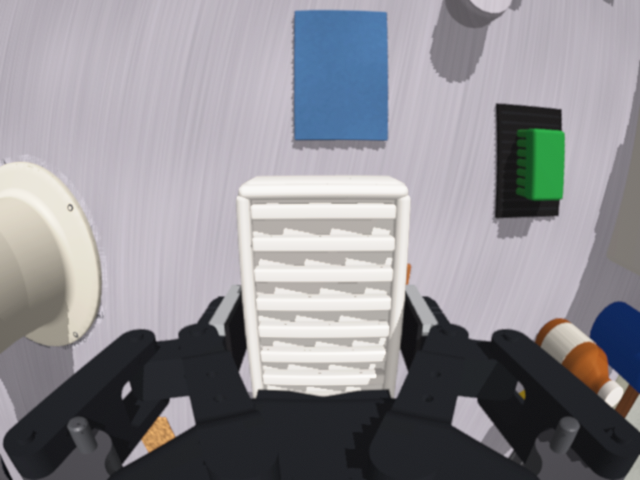

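Request:
jog_arm(
  plan=[0,0,0.1,-0.003,0.04,0,-1,0,0,0.1,-0.006,0.09,-0.01,-1,0,0,0.1,-0.009,0.125,-0.045,-1,0,0,0.1,-0.0093,0.1402,-0.095,-1,0,0,0.1,-0.0093,0.1402,-0.145,-1,0,0,0.1,-0.0093,0.1402,-0.185,-1,0,0,0.1,-0.0093,0.1402,-0.21,-1,0,0,0.1,-0.0093,0.1402,-0.218,-1],
)

```text
clock: 16.5
tcp_pos: [0.3851, 0.2879, 0.0999]
ee_rot: [0.633, 0.774, -0.0, 0.001]
contact_force: [-0.0, -0.9, -2.7]
finger_gap: 0.69
```

Run:
```python
from h import *
st()
```

```text
t 16.5 tcp [0.3851 0.2879 0.0999] tooly 11.5 zaxis [ 9.0e-04 -1.7e-03 -1.0e+00] F [-0.  -0.9 -2.7] gap 0.69
```

Request:
jog_arm(
  plan=[0,0,0,0,0.0004,-0.005,-1,0,0,0,0,0.0004,-0.01,-1,0,0,0,0,0.0004,-0.0135,-1,0,0,0,0,0.0004,-0.015,-1,0,0,0,0,0.0004,-0.0155,-1,0,0,0,0,0.0004,-0.016,-1,0,0,0,0,0.0004,-0.016,-1,0,0,0,0,0.0004,-0.016,-1],
)

```text
clock: 17.5
tcp_pos: [0.3851, 0.2884, 0.084]
ee_rot: [0.633, 0.774, -0.0, 0.001]
contact_force: [0.9, -0.1, -3.8]
finger_gap: 0.691
```

Request:
jog_arm(
  plan=[0,0,0,0,0,-0.0003,-1,0,0,0,0,0,-0.0006,-1,0,0,0,0,0,-0.0009,-1,0,0,0,0,0,-0.0012,-1,0,0,0,0,0,-0.0015,-1,0,0,0,0,0,-0.0015,-1,0,0,0,0,0,-0.0015,-1,0,0,0,0,0,-0.0015,-1],
)

```text
clock: 18.5
tcp_pos: [0.3851, 0.2883, 0.0838]
ee_rot: [0.633, 0.774, 0.0, 0.001]
contact_force: [-6.3, -3.9, 36.3]
finger_gap: 0.689
```

Request:
jog_arm(
  plan=[0,0,0,0,0,0,-1,0,0,0,0,0,0,0.75,0,0,0,0,0,0,0.85,0,0,0,0,0,0,0.95,0,0,0,0,0,0.02,0.98,0,0,0,0,0,0.06,1,0,0,0,0,-0.03,0.12,1,0,0,0,0,-0.08,0.18,1],
)

```text
clock: 19.5
tcp_pos: [0.385, 0.2206, 0.2499]
ee_rot: [0.632, 0.775, 0.001, 0.001]
contact_force: [0.8, 0.1, 0.6]
finger_gap: 1.002
```

Run:
```python
from h import *
st(); cam,im,d=wshot('w8'); P=cloud('wrist',d,cam); hsv=cv2.cvtColor(im,cv2.COLOR_RGB2HSV)
m=biggest((hsv[...,0]>95)&(hsv[...,0]<125)&(hsv[...,1]>90)&layer(P,-.005,.016,(.28,.5,.17,.4)))
print('tile',m.sum(),np.round(rect(P[m]),1),np.median(P[m][:,2]))
m=biggest(layer(P,.025,.045,(.28,.5,.17,.4))); print('dish',np.round(rect(P[m]),1),np.median(P[m][:,2]))
```

```text
t 19.5 tcp [0.385  0.2206 0.2499] tooly 11.58 zaxis [ 2.6e-03 -8.0e-04 -1.0e+00] F [0.8 0.1 0.6] gap 1.002
tile 7369 [385.5 287.1 139.   95.6 101.5] 0.007638071862531126
dish [385.  288.  106.3  59.1 102. ] 0.03459364470837062
```

View pics/w8.png

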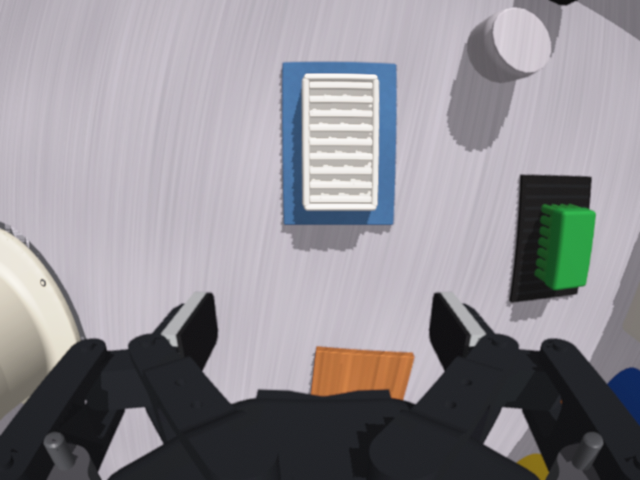

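Dish (340,142) is centred on the tile within about 1 mm and 0.5°. Now the blue tote.

Request:
jog_arm(
  plan=[0,0,-1,0.01,-0.025,0.02,1,0,0,-3,0.035,-0.075,0.05,1,0,0,-5,0.06,-0.13,0.08,1,0,0,-8,0.085,-0.185,0.09,1,0,0,-11,0.11,-0.24,0.09,1,0,0,-14,0.135,-0.295,0.09,1,0,0,-16,0.16,-0.35,0.09,1,0,0,-18,0.185,-0.4,0.09,1],
)

```text
clock: 20.55
tcp_pos: [0.5711, -0.1845, 0.3442]
ee_rot: [0.746, 0.666, 0.002, 0.003]
contact_force: [0.5, 0.5, 0.1]
finger_gap: 1.001
```

Request:
jog_arm(
  plan=[0,0,-0.6,0.025,-0.04,0,1,0,0,-0.6,0.04,-0.07,0,1,0,0,-0.6,0.046,-0.084,0,1,0,0,-0.6,0.046,-0.084,0,1,0,0,-0.6,0.046,-0.084,0,1,0,0,-0.6,0.046,-0.084,0,1,0,0,-0.6,0.046,-0.084,0,1,0,0,-0.6,0.046,-0.084,0,1],
)

```text
clock: 21.55
tcp_pos: [0.6171, -0.2682, 0.3444]
ee_rot: [0.75, 0.662, 0.002, 0.003]
contact_force: [-0.1, 0.3, -0.1]
finger_gap: 0.997
```

Run:
```python
from h import *
s,T,ty=st(); cam,im,d=wshot('w9'); P=cloud('wrist',d,cam)
for nm,z0,z1 in (('blue',.09,.104),('white',.045,.058)):
    m=biggest(layer(P,z0,z1,(.5,.73,-.4,-.14))); print(nm,m.sum(),np.round(rect(P[m]),1),np.median(P[m][:,2]).round(4))
```

```text
t 21.55 tcp [ 0.6171 -0.2682  0.3444] tooly -7.13 zaxis [ 0.0065 -0.0025 -1.    ] F [-0.1  0.3 -0.1] gap 0.997
blue 10549 [ 616.6 -263.7  136.8   62.2   81.5] 0.0975
white 1225 [ 621.3 -196.9   63.2   40.5  172.6] 0.0516
```

View pics/w9.png

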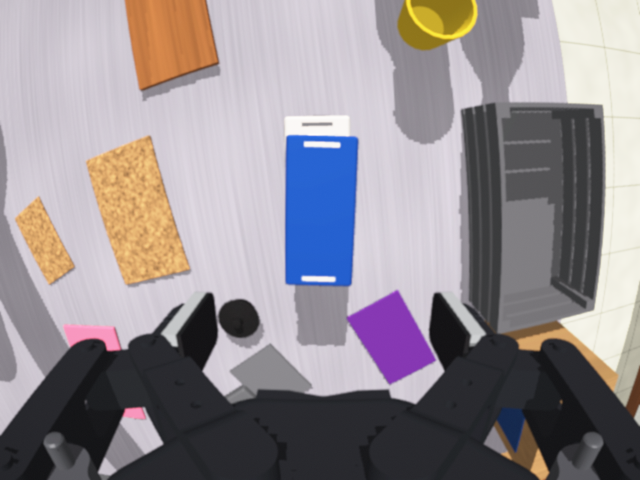

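Request:
jog_arm(
  plan=[0.14,0.37,-1.4,-0.0005,0.0045,-0.04,1,0.14,0.37,-1.4,-0.0005,0.0045,-0.1,1,0.14,0.37,-1.4,-0.0005,0.0045,-0.155,1,0.14,0.37,-1.4,-0.0005,0.0045,-0.195,1,0.14,0.37,-1.4,-0.0005,0.0045,-0.213,1,0.14,0.37,-1.4,-0.0005,0.0045,-0.217,1,0.14,0.37,-1.4,-0.0005,0.0045,-0.217,1,0.14,0.37,-1.4,-0.0005,0.0045,-0.217,1],
  force=60,
)

```text
clock: 22.6
tcp_pos: [0.6172, -0.2641, 0.1289]
ee_rot: [0.758, 0.653, 0.0, 0.001]
contact_force: [-0.2, 0.5, -0.2]
finger_gap: 1.0
```

Request:
jog_arm(
  plan=[0,0,0,0,0,0,0.75,0,0,0,0,0,0,0.5,0,0,0,0,0,0,0,0,0,0,0,0,0,-1,0,0,0,0,0,0,-1,0,0,0,0,0,0,-1,0,0,0,0,0,0,-1,0,0,0,0,0,0,-1],
)

```text
clock: 23.6
tcp_pos: [0.6172, -0.2642, 0.1297]
ee_rot: [0.758, 0.653, 0.0, 0.001]
contact_force: [-3.2, 1.1, 9.6]
finger_gap: 0.72
```

Run:
```python
from h import *
st(); wshot('w10')
```

```text
t 23.6 tcp [ 0.6172 -0.2642  0.1297] tooly -8.54 zaxis [ 0.0024 -0.0015 -1.    ] F [-3.2  1.1  9.6] gap 0.72
```

View pics/w10.png

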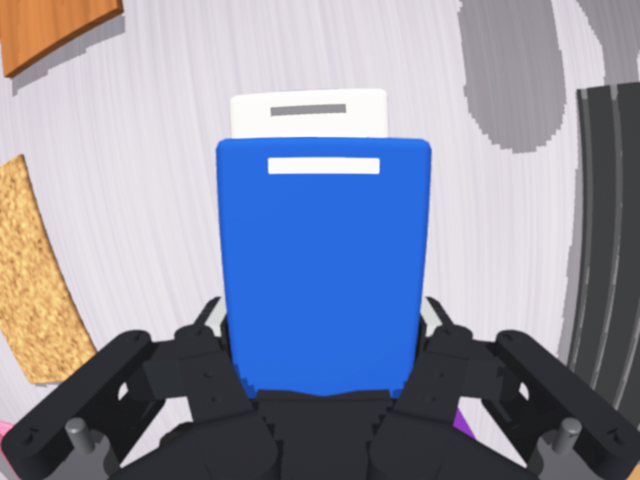

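Run:
```python
from h import *
p=camera_params('wrist')
for n in ('w9','w5','w1'):
    z=np.load(f'pics/{n}.npz'); cam=(p,z['R'],z['t']); P=cloud('wrist',z['d'],cam); hsv=cv2.cvtColor(z['im'],cv2.COLOR_RGB2HSV)
    m=biggest((hsv[...,0]>8)&(hsv[...,0]<25)&(hsv[...,1]>60)&layer(P,-.006,.016,(.3,.48,-.36,-.13))); print('cork',m.sum(),np.round(rect(P[m]),1),np.median(P[m][:,2]))
```

```text
cork 9225 [ 386.9 -251.6  171.9  104.1   96.4] 0.00538984145521898
cork 8683 [ 386.5 -251.3  171.8  104.8   96.6] 0.005354290330863931
cork 8326 [ 387.  -251.4  171.9  103.6   96.6] 0.0054052057439197
```

Request:
jog_arm(
  plan=[0,0,0,0,0,0.008,-1,0,0,0,0,0,0.035,-1,0,0,0,0,0,0.085,-1,0,0,3,-0.02,-0.01,0.13,-1,0,0,6,-0.06,-0.025,0.16,-1,0,0,9,-0.115,-0.04,0.17,-1,0,0,12,-0.17,-0.055,0.17,-1,0,0,15,-0.215,-0.07,0.17,-1],
)

```text
clock: 24.65
tcp_pos: [0.4002, -0.3342, 0.3002]
ee_rot: [0.666, 0.746, 0.0, 0.001]
contact_force: [0.9, -0.8, -2.9]
finger_gap: 0.72
```

Request:
jog_arm(
  plan=[0,0,0,-0.013,-0.006,0,-1,0,0,0,-0.013,-0.006,0,-1,0,0,0,-0.013,-0.006,0,-1,0,0,0,-0.013,-0.006,0,-1,0,0,0,-0.013,-0.006,0,-1,0,0,0,-0.013,-0.006,0,-1,0,0,0,-0.013,-0.006,0,-1,0,0,0,-0.013,-0.006,0,-1],
)

```text
clock: 25.65
tcp_pos: [0.3872, -0.3402, 0.3002]
ee_rot: [0.666, 0.746, 0.0, 0.001]
contact_force: [-0.1, 0.1, -2.6]
finger_gap: 0.721
```

Run:
```python
from h import *
s,T,ty=st(); cam,im,d=wshot('w11'); P=cloud('wrist',d,cam); hsv=cv2.cvtColor(im,cv2.COLOR_RGB2HSV)
m=biggest((hsv[...,0]>8)&(hsv[...,0]<25)&(hsv[...,1]>60)&layer(P,-.006,.016,(.3,.48,-.36,-.13))); print('cork',m.sum(),np.round(rect(P[m]),1),np.median(P[m][:,2]))
# far end corners of cork, top face
m2=m&(P[...,1]>-.235); print('far part',np.round(rect(P[m2]),1))
z=s['tcp_pos']; m=biggest(layer(P,z[2]-.045,z[2]-.02,(z[0]-.1,z[0]+.1,z[1]-.1,z[1]+.1))&(hsv[...,0]>95)&(hsv[...,0]<125)&(hsv[...,1]>90)); print('blue',np.round(rect(P[m]),1),np.median(P[m][:,2]))
```

```text
t 25.65 tcp [ 0.3872 -0.3402  0.3002] tooly 6.56 zaxis [ 0.0028 -0.0012 -1.    ] F [-0.1  0.1 -2.6] gap 0.721
cork 9738 [ 383.9 -216.7  101.5  100.4    5.6] 0.005688632662807447
far part [ 382.6 -203.2  101.5   73.3    5.6]
blue [ 384.6 -316.1   87.1   63.3   96.1] 0.26807079857377963
```

View pics/w11.png

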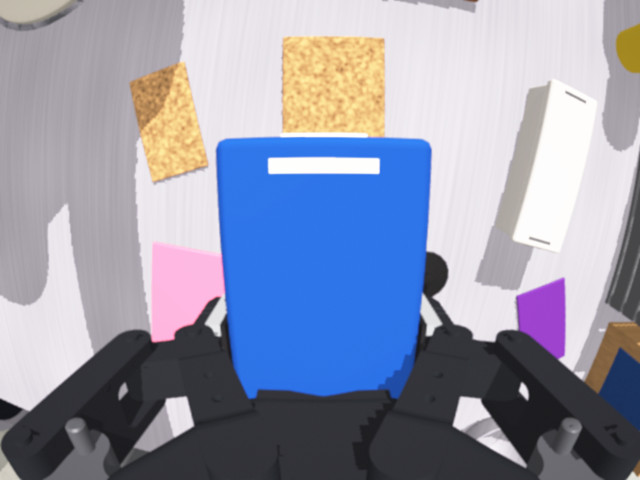

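Request:
jog_arm(
  plan=[0,0,-0.1,0.0005,0.03,0,-1,0,0,-0.1,0.0005,0.065,-0.015,-1,0,0,-0.1,0.0005,0.0885,-0.05,-1,0,0,-0.1,0.0005,0.0885,-0.095,-1,0,0,-0.1,0.0005,0.0885,-0.14,-1,0,0,-0.1,0.0005,0.0885,-0.175,-1,0,0,-0.1,0.0005,0.0885,-0.195,-1,0,0,-0.1,0.0005,0.0885,-0.2,-1],
)

```text
clock: 26.7
tcp_pos: [0.3875, -0.2516, 0.0993]
ee_rot: [0.666, 0.746, 0.0, 0.001]
contact_force: [0.2, 0.4, -2.9]
finger_gap: 0.722
```

Request:
jog_arm(
  plan=[0,0,0,0.0002,0.0004,-0.005,-1,0,0,0,0.0002,0.0004,-0.01,-1,0,0,0,0.0002,0.0004,-0.0135,-1,0,0,0,0.0002,0.0004,-0.0148,-1,0,0,0,0.0002,0.0004,-0.0153,-1,0,0,0,0.0002,0.0004,-0.0157,-1,0,0,0,0.0002,0.0004,-0.0157,-1,0,0,0,0.0002,0.0004,-0.0157,-1],
)

```text
clock: 27.7
tcp_pos: [0.3877, -0.2512, 0.0837]
ee_rot: [0.666, 0.746, 0.0, 0.001]
contact_force: [0.4, 0.1, -2.4]
finger_gap: 0.714
```

Request:
jog_arm(
  plan=[0,0,0,0,0,-0.0003,-1,0,0,0,0,0,-0.0006,-1,0,0,0,0,0,-0.0009,-1,0,0,0,0,0,-0.001,-1,0,0,0,0,0,-0.001,-1,0,0,0,0,0,-0.001,-1,0,0,0,0,0,-0.001,-1,0,0,0,0,0,-0.001,-1],
)

```text
clock: 28.7
tcp_pos: [0.3877, -0.2512, 0.0836]
ee_rot: [0.666, 0.746, 0.0, 0.001]
contact_force: [-3.7, 3.2, 27.8]
finger_gap: 0.717
```

Request:
jog_arm(
  plan=[0,0,0,0,0,0,-1,0,0,0,0,0,0,0.78,0,0,0,0,0,0,0.88,0,0,0,0,0,0,1,0,0,0,0,0,0.02,1,0,0,0,0,0,0.06,1,0,0,0,0,-0.02,0.12,1,0,0,0,0,-0.06,0.18,1],
)

```text
clock: 29.7
tcp_pos: [0.3875, -0.3052, 0.257]
ee_rot: [0.666, 0.746, 0.001, 0.001]
contact_force: [0.6, -0.7, -0.7]
finger_gap: 0.995
```

Run:
```python
from h import *
st(); cam,im,d=wshot('w12'); P=cloud('wrist',d,cam); hsv=cv2.cvtColor(im,cv2.COLOR_RGB2HSV)
m=biggest((hsv[...,0]>8)&(hsv[...,0]<25)&(hsv[...,1]>60)&layer(P,-.006,.016,(.3,.48,-.36,-.13))); print('cork',m.sum(),np.round(rect(P[m]),1))
m=biggest(layer(P,.045,.06,(.3,.5,-.36,-.13))); print('blue',m.sum(),np.round(rect(P[m]),1),np.median(P[m][:,2]))
```

```text
t 29.7 tcp [ 0.3875 -0.3052  0.257 ] tooly 6.53 zaxis [ 2.2e-03 -5.0e-04 -1.0e+00] F [ 0.6 -0.7 -0.7] gap 0.995
cork 6720 [ 388.1 -251.1  170.4  100.9   96.8]
blue 14617 [ 387.8 -250.8  135.9   62.6   96.4] 0.051585348520399754
```

View pics/w12.png

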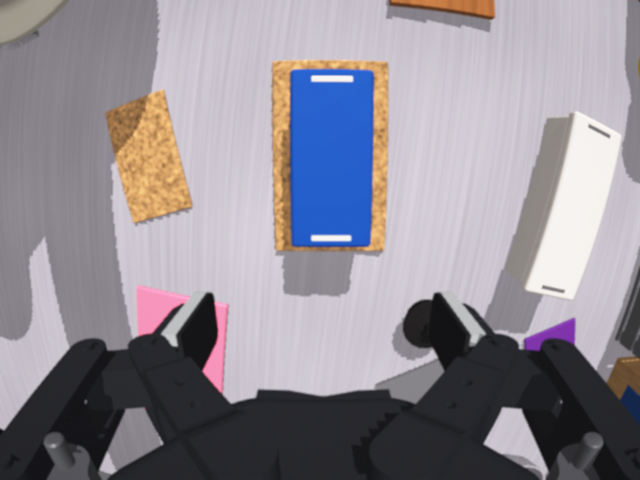

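Blue tote (331,157) is centred on the cork mat (0.3 mm, 0.4°). Now the white tote.

Request:
jog_arm(
  plan=[0,0,-2,0.02,0.005,0.02,1,0,0,-4,0.06,0.01,0.04,1,0,0,-7,0.11,0.02,0.06,1,0,0,-10,0.16,0.03,0.07,1,0,0,-13,0.2,0.04,0.07,1,0,0,-15.5,0.2245,0.041,0.07,1,0,0,-15.5,0.2245,0.041,0.07,1,0,0,-15.5,0.2245,0.041,0.07,1],
)

```text
clock: 30.75
tcp_pos: [0.6134, -0.2699, 0.3329]
ee_rot: [0.76, 0.649, -0.001, 0.006]
contact_force: [0.1, -0.3, -0.1]
finger_gap: 1.001
```

Run:
```python
from h import *
s,T,ty=st(); cam,im,d=wshot('w13'); P=cloud('wrist',d,cam)
m=biggest(layer(P,.045,.058,(.5,.73,-.4,-.14))); print('white',m.sum(),np.round(rect(P[m]),1),np.median(P[m][:,2]).round(4))
```

```text
t 30.75 tcp [ 0.6134 -0.2699  0.3329] tooly -8.99 zaxis [ 0.0054 -0.0106 -0.9999] F [ 0.1 -0.3 -0.1] gap 1.001
white 11154 [ 614.6 -259.9  168.3   64.7   83.9] 0.0515
```

View pics/w13.png

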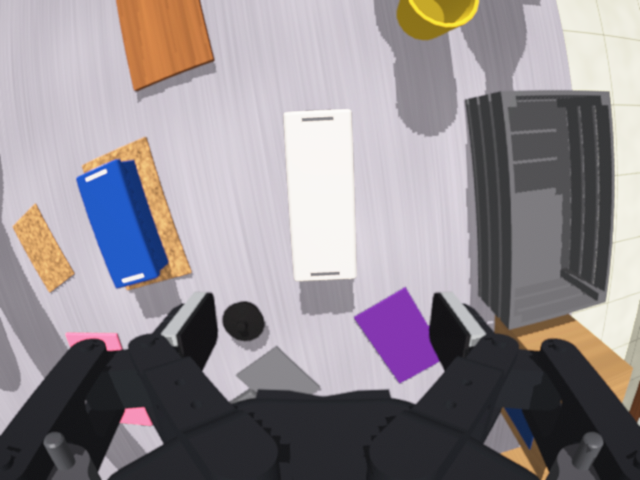

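Request:
jog_arm(
  plan=[0.6,0.3,2.9,0.0012,0.01,-0.04,1,0.6,0.3,2.9,0.0012,0.01,-0.1,1,0.6,0.3,2.9,0.0012,0.01,-0.155,1,0.6,0.3,2.9,0.0012,0.01,-0.205,1,0.6,0.3,2.9,0.0012,0.01,-0.235,1,0.6,0.3,2.9,0.0012,0.01,-0.248,1,0.6,0.3,2.9,0.0012,0.01,-0.25,1,0.6,0.3,2.9,0.0012,0.01,-0.25,1],
  force=70,
)

```text
clock: 31.8
tcp_pos: [0.6149, -0.2604, 0.0845]
ee_rot: [0.744, 0.668, 0.001, 0.001]
contact_force: [0.4, 0.5, -0.5]
finger_gap: 1.0
```

Request:
jog_arm(
  plan=[0,0,0,0,0,0,0.78,0,0,0,0,0,0,0.5,0,0,0,0,0,0,0,0,0,0,0,0,0,-1,0,0,0,0,0,0,-1,0,0,0,0,0,0,-1,0,0,0,0,0,0,-1,0,0,0,0,0,0,-1],
)

```text
clock: 32.8
tcp_pos: [0.6151, -0.2606, 0.0857]
ee_rot: [0.744, 0.668, 0.001, 0.002]
contact_force: [-4.6, 1.2, 12.6]
finger_gap: 0.737
```

Run:
```python
from h import *
st(); wshot('w14')
```

```text
t 32.8 tcp [ 0.6151 -0.2606  0.0857] tooly -6.12 zaxis [ 0.0032 -0.0015 -1.    ] F [-4.6  1.2 12.6] gap 0.737
```

View pics/w14.png

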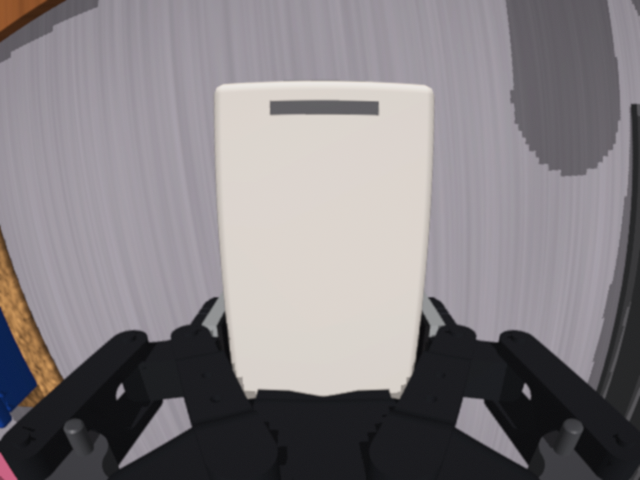

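Request:
jog_arm(
  plan=[0,0,0,0,0,0.008,-1,0,0,0,0,0,0.035,-1,0,0,0,0,0,0.085,-1,0,0,3,-0.02,0.02,0.14,-1,0,0,6,-0.06,0.05,0.18,-1,0,0,9,-0.1,0.085,0.195,-1,0,0,11,-0.13,0.11,0.195,-1,0,0,11.7,-0.142,0.12,0.195,-1],
)

```text
clock: 33.85
tcp_pos: [0.4713, -0.1392, 0.2813]
ee_rot: [0.671, 0.741, 0.001, 0.001]
contact_force: [0.8, -1.4, -4.3]
finger_gap: 0.737
```

Request:
jog_arm(
  plan=[0,0,0,0,0,0,-1,0,0,0,0,0,0,-1,0,0,0,0,0,0,-1,0,0,0,0,0,0,-1,0,0,0,0,0,0,-1,0,0,0,0,0,0,-1,0,0,0,0,0,0,-1,0,0,0,0,0,0,-1],
)

```text
clock: 34.85
tcp_pos: [0.4713, -0.1392, 0.2813]
ee_rot: [0.671, 0.741, 0.001, 0.001]
contact_force: [-0.6, -1.5, -4.3]
finger_gap: 0.74
```

Run:
```python
from h import *
s,T,ty=st(); cam,im,d=wshot('w15'); P=cloud('wrist',d,cam); hsv=cv2.cvtColor(im,cv2.COLOR_RGB2HSV)
def ends(m,L,nm):
    cx,cy,l,w,a=rect(P[m]); 
    # choose axis nearest 95deg
    if abs(a-95)>45: a-=90; a%=180; l,w=w,l
    if a<45: a+=180
    u=np.array([np.cos(np.radians(a)),np.sin(np.radians(a))]); far=np.array([cx,cy])+l/2*u
    print(nm,'rect',np.round((cx,cy,l,w,a),1),'centre from far end',(far-L/2*u).round(1),np.median(P[m][:,2]).round(4))
bm=(hsv[...,0]>3)&(hsv[...,0]<20)&(hsv[...,1]>110)
ends(biggest(bm&layer(P,0,.02,(.3,.6,-.15,.15))),200,'board')
z=s['tcp_pos']; ends(biggest(layer(P,z[2]-.045,z[2]-.02,(z[0]-.1,z[0]+.1,z[1]-.1,z[1]+.12))&(hsv[...,2]>120)),168,'white')
# earlier views of the board
p=camera_params('wrist')
for n in ('w3',):
    q=np.load(f'pics/{n}.npz'); P=cloud('wrist',q['d'],(p,q['R'],q['t'])); hsv=cv2.cvtColor(q['im'],cv2.COLOR_RGB2HSV)
    m=biggest((hsv[...,0]>3)&(hsv[...,0]<20)&(hsv[...,1]>110)&layer(P,0,.02,(.3,.6,-.15,.15))); ends(m,200,n)
```

```text
t 34.85 tcp [ 0.4713 -0.1392  0.2813] tooly 5.65 zaxis [ 3.2e-03 -6.0e-04 -1.0e+00] F [-0.6 -1.5 -4.3] gap 0.74
board rect [461.3  25.2  81.7  99.   95.5] centre from far end [466.9 -33.7] 0.0097
white rect [ 468.  -107.4  105.5   76.6   96.3] centre from far end [ 471.4 -138.5] 0.2472
w3 rect [464.7  -0.6 199.7  99.6  95.7] centre from far end [464.8  -0.7] 0.0093
```

View pics/w15.png

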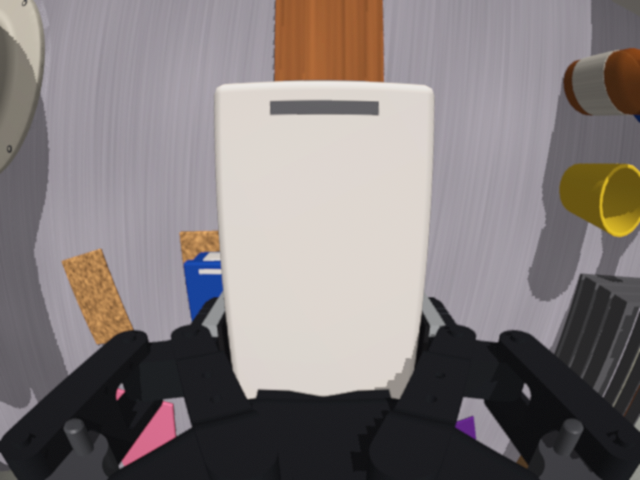

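Request:
jog_arm(
  plan=[0,0,0,-0.002,0.03,0,-1,0,0,0,-0.004,0.08,0,-1,0,0,0,-0.006,0.12,-0.02,-1,0,0,0,-0.0069,0.1378,-0.06,-1,0,0,0,-0.0069,0.1378,-0.105,-1,0,0,0,-0.0069,0.1378,-0.14,-1,0,0,0,-0.0069,0.1378,-0.162,-1,0,0,0,-0.0069,0.1378,-0.169,-1],
)

```text
clock: 35.9
tcp_pos: [0.4642, -0.0014, 0.1114]
ee_rot: [0.671, 0.741, 0.0, 0.001]
contact_force: [0.1, -0.4, -4.6]
finger_gap: 0.738
```

Run:
```python
from h import *
st()
```

```text
t 35.9 tcp [ 0.4642 -0.0014  0.1114] tooly 5.65 zaxis [ 1.6e-03 -4.0e-04 -1.0e+00] F [ 0.1 -0.4 -4.6] gap 0.738
```

Down 15.5 mm to about 0.0959, then feel for contact.

Request:
jog_arm(
  plan=[0,0,0,0.0002,0,-0.005,-1,0,0,0,0.0002,0,-0.01,-1,0,0,0,0.0002,0,-0.0135,-1,0,0,0,0.0002,0,-0.0148,-1,0,0,0,0.0002,0,-0.0153,-1,0,0,0,0.0002,0,-0.0156,-1,0,0,0,0.0002,0,-0.0156,-1,0,0,0,0.0002,0,-0.0156,-1],
)

```text
clock: 36.9
tcp_pos: [0.4644, -0.0014, 0.0958]
ee_rot: [0.671, 0.741, 0.0, 0.001]
contact_force: [-0.8, 0.4, -4.7]
finger_gap: 0.738
```

Request:
jog_arm(
  plan=[0,0,0,0,0,-0.0003,-1,0,0,0,0,0,-0.0006,-1,0,0,0,0,0,-0.0008,-1,0,0,0,0,0,-0.0008,-1,0,0,0,0,0,-0.0008,-1,0,0,0,0,0,-0.0008,-1,0,0,0,0,0,-0.0008,-1,0,0,0,0,0,-0.0008,-1],
)

```text
clock: 37.9
tcp_pos: [0.4644, -0.0014, 0.0957]
ee_rot: [0.671, 0.741, 0.001, 0.001]
contact_force: [-5.0, 0.2, 18.1]
finger_gap: 0.745
```

Contact at the expected height. Release and retreat.

Request:
jog_arm(
  plan=[0,0,0,0,0,0,-1,0,0,0,0,0,0,0.8,0,0,0,0,0,0,0.9,0,0,0,0,0,0,1,0,0,0,0,0,0.02,1,0,0,0,0,0,0.06,1,0,0,0,0,-0.02,0.12,1,0,0,0,0,-0.06,0.18,1],
)

```text
clock: 38.9
tcp_pos: [0.4641, -0.0556, 0.2691]
ee_rot: [0.671, 0.742, 0.001, 0.001]
contact_force: [1.8, -1.0, 0.0]
finger_gap: 1.001
```

Run:
```python
from h import *
st(); cam,im,d=wshot('w16'); P=cloud('wrist',d,cam); hsv=cv2.cvtColor(im,cv2.COLOR_RGB2HSV)
m=biggest((hsv[...,0]>3)&(hsv[...,0]<20)&(hsv[...,1]>110)&layer(P,0,.02,(.3,.6,-.15,.15))); print('board',np.round(rect(P[m]),1))
m=biggest(layer(P,.055,.07,(.35,.6,-.15,.15))); print('white',np.round(rect(P[m]),1),np.median(P[m][:,2]))
```

```text
t 38.9 tcp [ 0.4641 -0.0556  0.2691] tooly 5.75 zaxis [ 2.7e-03 -5.0e-04 -1.0e+00] F [ 1.8 -1.   0. ] gap 1.001
board [463.8  -1.5 199.1  99.1  95.6]
white [464.5  -1.  167.3  64.8  95.3] 0.061584887499506635
```

View pics/w16.png

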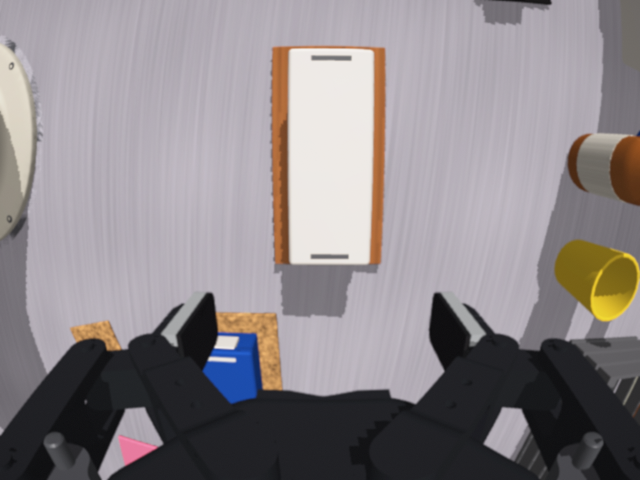

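White tote (331,155) is centred on the board (about 0.8 mm, 0.3°). Going back for the blue tote.

Request:
jog_arm(
  plan=[0,0,0.7,-0.01,-0.025,0.02,1,0,0,0.7,-0.025,-0.07,0.03,1,0,0,0.7,-0.045,-0.12,0.03,1,0,0,0.7,-0.062,-0.165,0.03,1,0,0,0.7,-0.072,-0.195,0.03,1,0,0,0.7,-0.0764,-0.21,0.03,1,0,0,0.7,-0.0764,-0.21,0.03,1,0,0,0.7,-0.0764,-0.21,0.03,1],
)

```text
clock: 39.95
tcp_pos: [0.3902, -0.2685, 0.3047]
ee_rot: [0.666, 0.746, 0.002, 0.005]
contact_force: [-0.1, -0.6, 0.0]
finger_gap: 1.004
```

Run:
```python
from h import *
st(); cam,im,d=wshot('w17'); P=cloud('wrist',d,cam)
m=biggest(layer(P,.045,.06,(.3,.5,-.36,-.13))); print('blue',m.sum(),np.round(rect(P[m]),1),np.median(P[m][:,2]))
```

```text
t 39.95 tcp [ 0.3902 -0.2685  0.3047] tooly 6.44 zaxis [ 0.0104 -0.0032 -0.9999] F [-0.1 -0.6  0. ] gap 1.004
blue 10383 [ 387.7 -250.9  135.2   62.2   96.4] 0.051563221709426954
```

Request:
jog_arm(
  plan=[0.18,0.6,0,-0.0025,0.0176,-0.03,1,0.18,0.6,0,-0.0025,0.0176,-0.085,1,0.18,0.6,0,-0.0025,0.0176,-0.135,1,0.18,0.6,0,-0.0025,0.0176,-0.18,1,0.18,0.6,0,-0.0025,0.0176,-0.21,1,0.18,0.6,0,-0.0025,0.0176,-0.22,1,0.18,0.6,0,-0.0025,0.0176,-0.222,1,0.18,0.6,0,-0.0025,0.0176,-0.222,1],
  force=60,
)

```text
clock: 41.0
tcp_pos: [0.3882, -0.251, 0.0837]
ee_rot: [0.666, 0.746, -0.0, 0.001]
contact_force: [0.7, -0.8, -0.3]
finger_gap: 0.998
```

Request:
jog_arm(
  plan=[0,0,0,0,0,0,0.75,0,0,0,0,0,0,0.5,0,0,0,0,0,0,0,0,0,0,0,0,0,-1,0,0,0,0,0,0,-1,0,0,0,0,0,0,-1,0,0,0,0,0,0,-1,0,0,0,0,0,0,-1],
)

```text
clock: 42.0
tcp_pos: [0.3884, -0.2512, 0.0844]
ee_rot: [0.666, 0.746, -0.0, 0.001]
contact_force: [-0.6, 1.8, 18.3]
finger_gap: 0.718
```

Run:
```python
from h import *
st(); wshot('w18')
```

```text
t 42.0 tcp [ 0.3884 -0.2512  0.0844] tooly 6.47 zaxis [ 0.0019 -0.0019 -1.    ] F [-0.6  1.8 18.3] gap 0.718
```

View pics/w18.png

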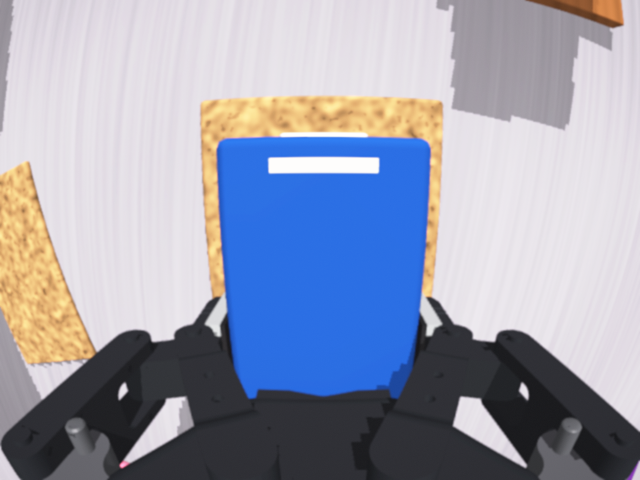

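Request:
jog_arm(
  plan=[0,0,0,0,0,0.008,-1,0,0,0,0,0,0.035,-1,0,0,0,0,0,0.085,-1,0,0,-0.3,0.015,0.015,0.14,-1,0,0,-0.6,0.04,0.045,0.18,-1,0,0,-1,0.065,0.08,0.196,-1,0,0,-1,0.083,0.11,0.196,-1,0,0,-1,0.087,0.121,0.196,-1],
)

```text
clock: 43.05
tcp_pos: [0.4758, -0.1286, 0.2809]
ee_rot: [0.672, 0.741, 0.0, 0.001]
contact_force: [-0.6, -0.3, -3.7]
finger_gap: 0.716
```

Request:
jog_arm(
  plan=[0,0,0,0,0,0,-1,0,0,0,0,0,0,-1,0,0,0,0,0,0,-1,0,0,0,0,0,0,-1,0,0,0,0,0,0,-1,0,0,0,0,0,0,-1,0,0,0,0,0,0,-1,0,0,0,0,0,0,-1],
)

```text
clock: 44.05
tcp_pos: [0.4758, -0.1286, 0.2809]
ee_rot: [0.672, 0.741, 0.0, 0.001]
contact_force: [-0.2, -0.8, -2.4]
finger_gap: 0.715
```

Run:
```python
from h import *
s,T,ty=st(); cam,im,d=wshot('w19'); P=cloud('wrist',d,cam); hsv=cv2.cvtColor(im,cv2.COLOR_RGB2HSV)
def ends(m,L,nm):
    cx,cy,l,w,a=rect(P[m])
    if abs(a-95)>45: a-=90; a%=180; l,w=w,l
    if a<45: a+=180
    u=np.array([np.cos(np.radians(a)),np.sin(np.radians(a))]); far=np.array([cx,cy])+l/2*u
    print(nm,'rect',np.round((cx,cy,l,w,a),1),'centre from far end',(far-L/2*u).round(1),np.median(P[m][:,2]).round(4))
z=s['tcp_pos']
ends(biggest(layer(P,z[2]-.045,z[2]-.02,(z[0]-.1,z[0]+.1,z[1]-.1,z[1]+.1))&(hsv[...,0]>95)&(hsv[...,0]<125)&(hsv[...,1]>90)),136,'blue')
ends(biggest(layer(P,.055,.07,(.35,.6,-.15,.15))),168,'white')
```

```text
t 44.05 tcp [ 0.4758 -0.1286  0.2809] tooly 5.58 zaxis [ 0.0022 -0.0018 -1.    ] F [-0.2 -0.8 -2.4] gap 0.715
blue rect [ 473.5 -104.7   87.7   62.9   95.5] centre from far end [ 475.9 -128.7] 0.2479
white rect [464.8  -0.7 109.8  64.8  95.5] centre from far end [467.6 -29.7] 0.0617
```

View pics/w19.png

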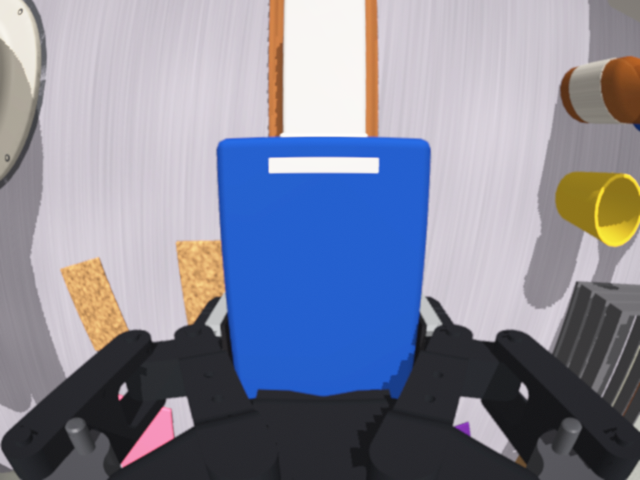

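Request:
jog_arm(
  plan=[0,0,0,-0.003,0.03,0,-1,0,0,0,-0.007,0.075,0,-1,0,0,0,-0.01,0.112,-0.01,-1,0,0,0,-0.0112,0.1278,-0.035,-1,0,0,0,-0.0112,0.1278,-0.07,-1,0,0,0,-0.0112,0.1278,-0.1,-1,0,0,0,-0.0112,0.1278,-0.12,-1,0,0,0,-0.0112,0.1278,-0.125,-1],
)

```text
clock: 45.1
tcp_pos: [0.4643, -0.0007, 0.155]
ee_rot: [0.672, 0.741, -0.0, 0.001]
contact_force: [0.5, 0.8, -2.9]
finger_gap: 0.716
```

Run:
```python
from h import *
st()
```

```text
t 45.1 tcp [ 0.4643 -0.0007  0.155 ] tooly 5.58 zaxis [ 6.0e-04 -1.6e-03 -1.0e+00] F [ 0.5  0.8 -2.9] gap 0.716
```

Request:
jog_arm(
  plan=[0,0,0,0.0003,-0.0002,-0.005,-1,0,0,0,0.0003,-0.0002,-0.01,-1,0,0,0,0.0003,-0.0002,-0.0125,-1,0,0,0,0.0003,-0.0002,-0.0135,-1,0,0,0,0.0003,-0.0002,-0.014,-1,0,0,0,0.0003,-0.0002,-0.0144,-1,0,0,0,0.0003,-0.0002,-0.0144,-1,0,0,0,0.0003,-0.0002,-0.0144,-1],
)

```text
clock: 46.1
tcp_pos: [0.4646, -0.0009, 0.1407]
ee_rot: [0.672, 0.741, -0.0, 0.001]
contact_force: [-0.8, 0.1, -3.4]
finger_gap: 0.72
```

Request:
jog_arm(
  plan=[0,0,0,0,0,-0.0003,-1,0,0,0,0,0,-0.0006,-1,0,0,0,0,0,-0.0008,-1,0,0,0,0,0,-0.0008,-1,0,0,0,0,0,-0.0008,-1,0,0,0,0,0,-0.0008,-1,0,0,0,0,0,-0.0008,-1,0,0,0,0,0,-0.0008,-1],
)

```text
clock: 47.1
tcp_pos: [0.4646, -0.0009, 0.1405]
ee_rot: [0.672, 0.741, -0.0, 0.001]
contact_force: [-4.7, 0.4, 17.3]
finger_gap: 0.716
```

Contact. Release and retreat.

Request:
jog_arm(
  plan=[0,0,0,0,0,0,-1,0,0,0,0,0,0,0.78,0,0,0,0,0,0,0.88,0,0,0,0,0,0,1,0,0,0,0,0,0.02,1,0,0,0,0,0,0.06,1,0,0,0,0,-0.02,0.12,1,0,0,0,0,-0.06,0.18,1],
)

```text
clock: 48.1
tcp_pos: [0.4644, -0.0552, 0.3139]
ee_rot: [0.671, 0.741, -0.0, 0.001]
contact_force: [1.9, -0.6, -0.1]
finger_gap: 1.002
```

Request:
jog_arm(
  plan=[0,0,0,0,-0.03,0.01,1,0,0,0,0,-0.06,0.02,1,0,0,0,0,-0.08,0.03,1,0,0,0,0,-0.08,0.03,1,0,0,0,0,-0.08,0.03,1,0,0,0,0,-0.08,0.03,1,0,0,0,0,-0.08,0.03,1,0,0,0,0,-0.08,0.03,1],
)

```text
clock: 49.1
tcp_pos: [0.4644, -0.1349, 0.3438]
ee_rot: [0.671, 0.741, -0.0, 0.001]
contact_force: [-0.5, -0.4, -0.8]
finger_gap: 1.0
```

Run:
```python
from h import *
st(); cam,im,d=wshot('w20'); P=cloud('wrist',d,cam); hsv=cv2.cvtColor(im,cv2.COLOR_RGB2HSV)
m=biggest((hsv[...,0]>3)&(hsv[...,0]<20)&(hsv[...,1]>110)&layer(P,0,.02,(.3,.6,-.15,.15))); print('board',np.round(rect(P[m]),1))
m=biggest(layer(P,.098,.115,(.35,.6,-.15,.15))); print('blue',np.round(rect(P[m]),1),np.median(P[m][:,2]))
m=layer(P,.055,.07,(.35,.6,-.15,.15))&(hsv[...,1]<60); print('white',np.round(rect(P[m]),1))
im,d=snapshot('top'); save('top1',im); P=cloud('top',d)
B=np.load('pics/top0.npz'); 
for nm,z0,z1,b in (('brush',.035,.055,(.5,.74,.15,.36)),('dish',.027,.045,(.28,.5,.17,.4)),('blue',.098,.115,(.35,.6,-.15,.15))):
    m=biggest(layer(P,z0,z1,b)); print('top',nm,np.round(rect(P[m]),1))
for nm,(x0,y0,x1,y1) in (('mallet',(130,215,180,312)),('bottle',(298,150,325,188))):
    print(nm,'mean image change',cv2.absdiff(im[y0:y1,x0:x1],B['im'][y0:y1,x0:x1]).mean().round(2),'depth',np.median(abs(d-B['d'])[y0:y1,x0:x1]))
```

```text
t 49.1 tcp [ 0.4644 -0.1349  0.3438] tooly 5.7 zaxis [ 0.0014 -0.0015 -1.    ] F [-0.5 -0.4 -0.8] gap 1.0
board [464.2  -2.8 196.7  98.8  95.7]
blue [465.3  -6.6 125.5  62.8  95.7] 0.1076492144210629
white [471.9 -76.6  63.5  16.2   5. ]
top brush [619.4 248.   75.9  45.9 103.5]
top dish [397.9 291.  111.   50.4 112.4]
top blue [465.1   5.7 123.5  62.9  95.4]
mallet mean image change 2.26 depth 0.0037905574
bottle mean image change 2.16 depth 0.0038878918
```

View pics/w20.png

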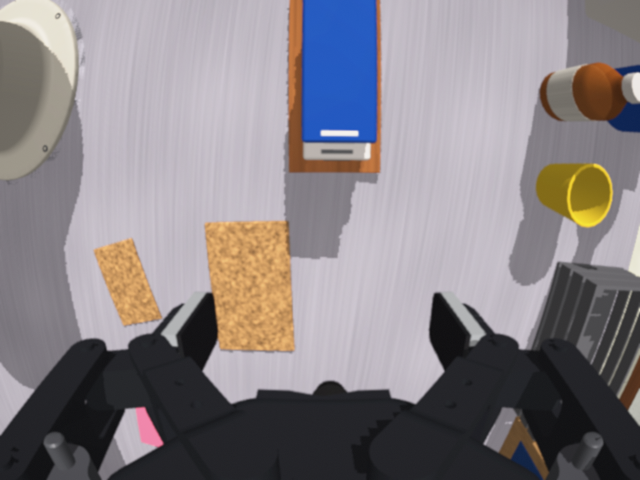

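View pics/top1.png

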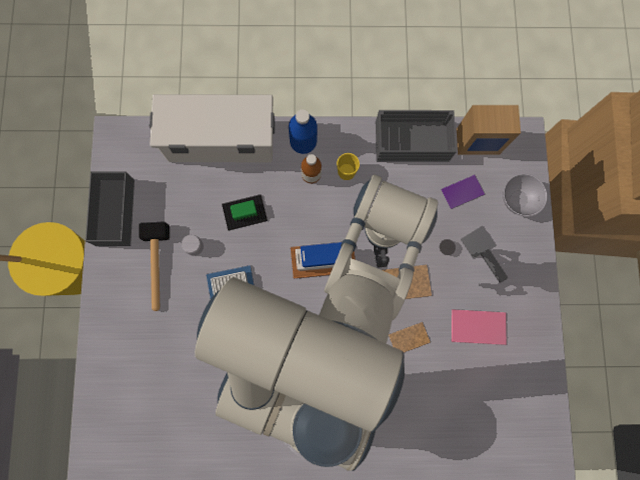

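Run:
```python
from h import *
st(); print(hand_in())
```

```text
t 49.2 tcp [ 0.4644 -0.135   0.3439] tooly 5.69 zaxis [ 0.0015 -0.0017 -1.    ] F [ 0.6 -0.2 -0.3] gap 0.995
the job is handed in; nothing more can be done
None
```

The job was done in the order asked and handed in at 49.2 s of the 134 s allowed, with the gripper open and clear of everything.

- **Brush, dish and blue tote set aside:** wrist-camera checks after each release put the brush on the drip mat within 0.5 mm and 0.1°. The dish sat on the tile within about 1 mm and 0.5°, and the blue tote on the cork mat within about 0.5 mm and 0.4°.
- **White tote on the timber board:** within about 1 mm and 0.3°.
- **Blue tote on the white one:** centred within about 1 mm and aligned within about 0.5°. The last wrist and top views each cut off one end of it, so I worked out its centre from the visible end; the two agree within 1 mm.
- **Forces:** each thing was lowered until it touched, then released. The highest force I read was 36 N at the wrist, as the dish was pressed onto the tile.
- **Bystanders:** the mallet and the amber bottle look unmoved between the first and last top pictures. The depth readings there changed by about 4 mm on both, which I took as sensor noise and did not check further.
- **Check that failed:** the final top-view measurement of the dish disagreed (12 mm, 10°) because the arm hid most of it. I relied on the earlier wrist view, and nothing went near the dish after that.

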